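# Clamp a test cartridge to the set load on a spring-gauge jig

## Task

Stand the loose test cartridge gently and fully down in the cradle of the clamp jig, between the two pads, and let go of it. Then turn the clamp's round knob clockwise until the gauge pointer comes to the set-mark tab on the dial's rim, without crushing the cartridge on the way, and let go of the knob. Do not shift the jar, the mouse, the scanner or the set-mark tab.

Things in the scene. Friction and masses are not known exactly. Their poses are not given: they have to be found in the camera images.
- cartridge: Loose upright test cartridge, grey plastic block 30 (own x) x 40 (own y) x 60 mm tall with a smaller white lid (26 x 36 mm) up to 68 mm and a small tab on it up to 72 mm; about 90 g (60 to 130 g). Origin: centre of the underside, z up. It is the same either way round (half turn). Grip it across its 30 mm width (own x), fingertips at 38 mm or more above its underside.
- fixture: Clamp jig fixed to the bench: base plate 130 (x) x 360 (y, from -160 to +200) x 12 mm. Origin: underside, at the cradle's centre. From -y to +y: gear housing (78 x 70 mm, top at 46 mm, centre y = -115) with the knob; jaw; cradle at y = 0; sprung anvil; round gauge (radius 64 mm, centre y = +130, pointer 61 mm high, mark tab up to 69 mm). All turn with this frame.
- cradle: Aluminium channel in the jig; origin at its centre, 12 mm above the bench, axes as the jig's. Floor 2 mm thick; two side rails along y (46 mm long, rounded tops 19 mm above the origin), 32.2 mm apart along x: the cartridge stands between them with its 30 mm width across (own x along the jig's x, either way round). Ends open for the two pads.
- cradle_floor (a point): Centre of the cradle's floor, 14 mm above the bench, axes as the jig's: where the centre of the cartridge's underside belongs when put in. The pads (24 mm wide, 26 tall, centred 36 mm above the bench) leave at least 46.5 mm for the 40 mm cartridge: anvil face at y = +23.5, jaw face at -23.5 or farther. Clamping slides it 3 to 15 mm to +y.
- jaw: Screw-driven jaw (steel rod and pad) moving to the jig's +y, 8 mm per rad of the knob. Origin: nominal pad face, 36 mm above the bench, at y = -36 mm in the jig when the knob reads 0; the pad's real face stands 0 to 9 mm farther forward (its screwed-in setting, not known). More than 16 N from it crushes the cartridge.
- knob_grip (a point): Point on the vertical axis of the round black knob, 67 mm above the bench, at y = -115 mm in the jig. Knob 44 mm in diameter, straight side from 51 to 77 mm, top at 80 mm, above the gear housing (top at 46 mm; fingertips fit round the knob down to 50 mm). Can be gripped at any yaw.
- knob (a joint): Turn of the knob in rad, grows clockwise seen from above (tightens), 0 to 5.5, starts at 0 to 0.4. It stays where it is left (about 0.16 N m of friction, plus up to 0.13 N m from the load). The work needs about 1.2 to 3.4 rad in all, so usually several grasps.
- pointer (a joint): Gauge pointer angle in rad, 0 at no load, grows clockwise seen from above, up to 1.15. The sprung anvil (1.6 N/mm, 1.6 N preload) turns it 0.1 rad per mm: once the cartridge presses on the anvil, 0.8 rad per rad of the knob and 1.6 N more on the cartridge per 0.1 rad. Before that it stays still.
- mark (a joint): Angle of the set-mark tab in rad, on the pointer's own scale (0.4 to 0.7, fixed for the run). Do not move it.
- pointer_tip (a point): Tip of the black pointer (4 mm wide), 56 mm from the dial's axis, 61 mm above the bench. At no load it points to the jig's -x; it moves towards the jig's +y.
- mark_tip (a point): Point on the dial just inside the dark steel tab (8 mm wide, clipped on the dial's rim) where the pointer tip must come, 56 mm from the dial's axis.
- jar: Bystander: lidded sample jar, 48 mm in diameter, 62 mm tall; stands near the cartridge (their places may be swapped). Origin: centre of the underside.
- mouse: Bystander: computer mouse, 100 x 58 x 32 mm. Origin: centre of the underside.
- scanner: Bystander: handheld barcode scanner lying on its side, head 100 x 50 x 45 mm with a handle towards its +y to 133 mm. Origin: under the head's centre.
Not all that is in view belongs to the job. What is shaped like the cartridge but pink or turquoise is not meant.

How it is judged:
By the outcome, as a careful person would: the job done as asked, in the order asked, and still so for the second after the job is handed in, with the robot touching nothing.
It also fails if it takes over 61 s, if anything falls off the work surface, if the arm or the gripper's body presses on something with over 40 N, if the wrist force passes 120 N, or if a joint passes its speed limit or range.

## Robot

A 6-joint arm with a two-finger parallel gripper is mounted at the origin on the work surface. World frame = base frame: x ahead of the robot, y to its left, z up, the work surface at z = 0. Lengths are in m, angles in rad, forces in N, time in s.
With the tool pointing down it reaches from about 0.375 to 0.9 m from the base axis. Payload 3.1 kg.
Tool frame: the origin (TCP) lies on the centre line of the jaws, within the pads' length; the fingertips stand robot.tip_reach ahead of it and the grasp point (between the pads) lies 8 mm behind it (robot.tip_reach is the distance from the TCP to the fingertips, in m); z points along the fingers, y is the line along which they close (so a half turn about z gives the same grasp; the last joint's range is limited). The gripper opens to 87 mm and grips with 3 to 60 N. Pads are 19 mm wide; open, the fingers measure 117 mm over their backs; the gripper's body (75 mm by 190 mm) begins 51 mm behind the grasp point.
Start: joints at [-1.421, 0.527, 1.433, -0, 1.181, -0.178], TCP at [0.202, -0.591, 0.234] pointing down, gripper open.
Joint ranges: [-3.08, 3.08], [-0.75, 2.2], [0.22, 2.44], [-1.43, 4.57], [0, 2.65], [-2.85, 2.85]. Speed limits (rad/s): [2.79, 2.79, 3.14, 3.14, 3.14, 3.14].

## Interface

Orientations are given as a unit quaternion [x, y, z, w].
In Python, from rig import robot gives the robot as it stands.
- The arm moves only by the tool jog_arm, never from a script. Its argument "motion" is one flat list of numbers, 7 for each row, row after row: the shift along the tool's x, y, z scaled (see below), then the turn, a rotation vector about the tool's x, y, z scaled (see below), then the gripper's target within -1 to 1 (shut at 1, half-way at 0, fully open at -1). In form: [x, y, z, rx, ry, rz, hand, x, y, z, rx, ry, rz, hand, ...]. A call has 1 to 12 rows; each row shifts and turns the commanded pose from where the row before left it, along the tool's axes as they then stand; what a row does not reach is not made up. The controller multiplies each number of a shift by 4 cm and each number of a turn by 4 degrees. A row lasts 1/8 s, in which the tool goes at most 62.5 mm and 10.7 degrees, less where a joint would pass 70% of its speed; a pose out of reach is approached as far as the arm can. A call with a number of a shift or a turn outside -1 to 1 is refused whole. A call with a gripper value outside its range is refused whole. The fingers move at their own pace and stop on an object; "grip_force" is the grip in N (left out, the last holds). Time passes only in rows, so rows that do not move let the fingers close. It gives the time, the measured TCP pose, the force, the opening and the grip force at its end, in the units of the state.
- robot.get_obs(): the state, without advancing time (a new reading comes with each control period).
- robot.camera(name): name is "scene" or "top"; returns the picture (400x640x3 uint8, blue, green, red); there is no depth.
- robot.calibration(name): a dict with "fx", "fy", "cx", "cy" (pixels), "dist_coeffs" ([k1, k2, p1, p2, k3] as OpenCV has them; the pictures are not rectified), "R" (3x3) and "t" (3): a world point X has camera coordinates R X + t. Camera axes: x right, y down, z forward; pixel columns grow to the right and rows downward; lengths in m; the calibration is good to about 2 mm. A picture is of the moment at which its call begins. calibration takes no time and is no camera call.
- robot.hand_in(): hands the job in; it is judged then, once.
The state is a dict: "time": time; "q": joint angles; "joint_velocities": joint speeds; "joint_torque": joint torques, N m; "position": TCP position; "tool_rot": TCP orientation; "ft_force": force on the tool from outside, world axes, zero at the start; "moment": the same for the moment, N m; "grip_width": finger opening in m; "grip_force": force on a finger pad.
Only numpy, scipy, OpenCV 4.12 (cv2) and the standard library are available. Lean on these libraries where they do the work, as an engineer would, in place of code of your own. Each camera call takes 0.05 s, during which the arm holds its last target. There are 200 camera calls.

## Working session

There is one attempt and no reset: what is moved stays moved. The work goes in short steps, Python scripts to look and compute and a tool call to move; the robot and the scene stay as the last step left them, time stands still between calls to the robot, and variables do not carry over. Pictures are saved under pics/ and viewed, at most 10 in all, crops included, and the job is handed in when it is done.

Besides the shell and the picture viewer there is one more tool, called by a JSON object that holds its "fn" and its "kwargs". jog_arm: Moves the arm, as the interface text tells. Shifts and turns lie within -1 to 1; 1 stands for 4 cm of shift or 4 degrees of turn. Its arguments: {"type":"object","properties":{"motion":{"type":"array","items":{"type":"number"}},"grip_force":{"type":"number"}},"required":["motion"]}

```bash
mkdir -p pics
python3 - <<'E'
from rig import robot
import cv2
for n in("scene","top"):
    cv2.imwrite(f"pics/{n}0.png",robot.camera(n)); print(n,robot.calibration(n))
o=robot.get_obs();print(o,robot.tip_reach)
E
```

```text
scene {'fx': 390.49906958518346, 'fy': 390.49906958518346, 'cx': 323.37562740143863, 'cy': 189.77980966026635, 'dist_coeffs': array([-0.05302646,  0.        ,  0.        ,  0.        ,  0.        ]), 'R': array([[ 0.33197992,  0.94322739, -0.01055575],
       [ 0.58376483, -0.21422718, -0.7831509 ],
       [-0.74095071,  0.2538283 , -0.6217421 ]]), 't': array([-0.22443053, -0.24994433,  1.38884207])}
top {'fx': 497.42199674897006, 'fy': 497.42199674897006, 'cx': 321.4835664476845, 'cy': 209.0747119793763, 'dist_coeffs': array([-0.1536476,  0.       ,  0.       ,  0.       ,  0.       ]), 'R': array([[-0.00379588, -0.99995551, -0.00863572],
       [-0.99792591,  0.00434284, -0.06422623],
       [ 0.06426087,  0.00837401, -0.997898  ]]), 't': array([0.07353642, 0.5753875 , 1.28375428])}
{'time': 0.1, 'q': array([-1.42048462e+00,  5.28416914e-01,  1.43372992e+00, -1.54791505e-05,
        1.18136544e+00, -1.78509466e-01]), 'joint_velocities': array([ 0.00088926, -0.00184714, -0.0035888 , -0.00116919, -0.00117389,
        0.00039255]), 'joint_torque': array([-4.52371614e-04, -4.40984452e+01, -1.77151144e+01,  6.34051720e-02,
        5.33385691e-02, -3.58176840e-05]), 'position': array([ 0.20175562, -0.59089883,  0.23265666]), 'tool_rot': array([ 9.86514060e-01,  1.63673724e-01,  6.37525351e-06, -9.59815374e-04]), 'ft_force': array([-0.22967462,  0.68867618,  0.05759878]), 'moment': array([0.04940081, 0.06475526, 0.02420748]), 'grip_force': 0.0, 'grip_width': 0.08663499399619673} 0.011
```

View pics/top0.png

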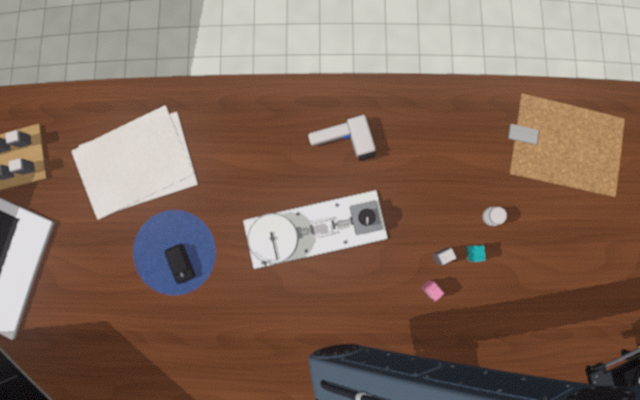

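View pics/scene0.png

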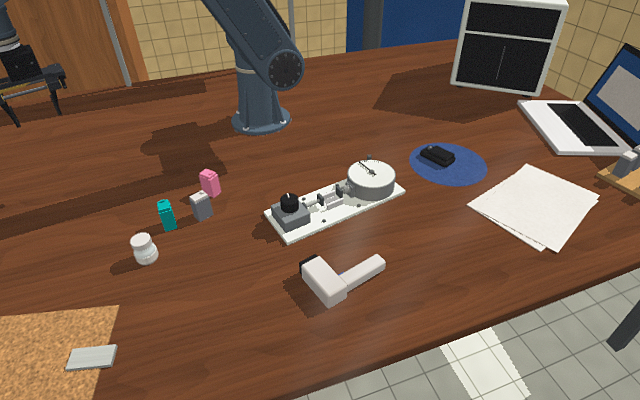

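```bash
cat > h.py <<'E'
from rig import robot
import cv2,numpy as np
def ray(n,u,v):
    c=robot.calibration(n);K=np.array([[c['fx'],0,c['cx']],[0,c['fy'],c['cy']],[0,0,1]])
    p=cv2.undistortPoints(np.array([[[u,v]]],float),K,c['dist_coeffs'],criteria=(3,50,1e-9))[0,0] if 0 else cv2.undistortPoints(np.array([[[u,v]]],float),K,c['dist_coeffs'])[0,0]
    R=c['R'];return -R.T@c['t'],R.T@np.array([p[0],p[1],1])
def at(n,u,v,z):
    o,d=ray(n,u,v);return (o+d*(z-o[2])/d[2])
def proj(n,X):
    c=robot.calibration(n);K=np.array([[c['fx'],0,c['cx']],[0,c['fy'],c['cy']],[0,0,1]])
    return cv2.projectPoints(np.atleast_2d(np.array(X,float)),cv2.Rodrigues(c['R'])[0],c['t'],K,c['dist_coeffs'])[0][:,0]
def crop(im,x,y,w,h,s): return cv2.resize(im[y:y+h,x:x+w],None,fx=s,fy=s,interpolation=cv2.INTER_CUBIC)
E
python3 - <<'E'
from h import *
t=cv2.imread("pics/top0.png");s=cv2.imread("pics/scene0.png")
a=crop(t,240,185,152,86,5)
b=np.zeros((170,760,3),np.uint8)
c=crop(t,430,240,34,34,5);d=crop(s,184,186,34,34,5)
b[:,:170]=c;b[:,200:370]=d
cv2.imwrite("pics/c1.png",np.vstack([a,b]))
E
```

```text
(no output)
```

View pics/c1.png

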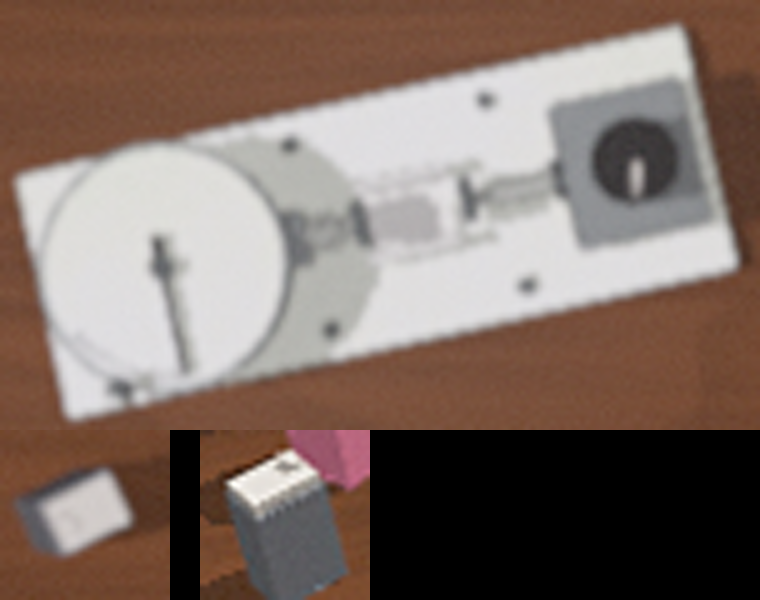

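```bash
cat > m.py <<'E'
from h import *
from scipy.optimize import least_squares
def fit(obs,x0):
    def T(x,P): 
        c,s=np.cos(x[2]),np.sin(x[2]);P=np.array(P,float);return np.c_[c*P[:,0]-s*P[:,1]+x[0],s*P[:,0]+c*P[:,1]+x[1],P[:,2]]
    f=lambda x:np.concatenate([(proj(n,T(x,P))-uv).ravel() for n,P,uv in obs])
    r=least_squares(f,x0);return r.x,f(r.x).round(1)
def cr(p,x,y,s): return (np.array(p,float)+.5)/s-.5+[x,y]
if __name__=="__main__":
    j=[("top",[[.065,.2,.012],[.065,-.16,.012],[-.065,-.16,.012],[-.065,.2,.012]],cr([(15,177),(683,25),(740,268),(70,420)],240,185,5)),
       ("top",[[0,-.115,.08]],cr([(635,158)],240,185,5))]
    x,r=fit(j,[.4,0,.2]);print("jig",x,r)
    a=x
    L=[[.013,-.018,.068],[-.013,-.018,.068],[-.013,.018,.068],[.013,.018,.068]]
    tp=cr(np.array([(105,468),(133,522),(65,557),(40,510)])-[0,430],430,240,5)
    sp=cr(np.array([(291,450),(227,486),(256,518),(321,480)])-[200,430],184,186,5)
    print([at("top",*p,.068).round(4) for p in tp]);print([at("scene",*p,.068).round(4) for p in sp])
    for p,nm in((tp,"top"),(sp,"scene")):
        P=np.array([at(nm,*q,.068) for q in p]);print(nm,P.mean(0),[np.linalg.norm(P[i]-P[i-1]).round(4) for i in range(4)],[np.degrees(np.arctan2(*(P[i]-P[i-1])[1::-1])).round(1) for i in range(4)])
    print("pointer tip",at("top",*cr([187,372],240,185,5),.061),"tab",at("top",*cr([122,388],240,185,5),.065))
    R=np.array([[np.cos(a[2]),-np.sin(a[2])],[np.sin(a[2]),np.cos(a[2])]])
    for yy,nm in((-.115,"knob"),(0,"cradle"),(.13,"dial")): print(nm,R@[0,yy]+a[:2])
    d=R@[0,.13]+a[:2]
    for uv,z in(((187,372),.061),((122,388),.067)):
        v=R.T@(at("top",*cr(uv,240,185,5),z)[:2]-d);print("ang",np.arctan2(v[1],-v[0]),np.linalg.norm(v))
E
python3 m.py
```

```text
jig [0.52793976 0.06937124 0.22057895] [ 0.4  0.2 -0.4  0.3 -0.5 -0.3 -0.  -0.2  0.4  0.1]
[array([ 0.4744, -0.2556,  0.068 ]), array([ 0.447 , -0.2697,  0.068 ]), array([ 0.4297, -0.2345,  0.068 ]), array([ 0.4536, -0.2219,  0.068 ])]
[array([ 0.4326, -0.2343,  0.068 ]), array([ 0.4507, -0.2669,  0.068 ]), array([ 0.4805, -0.2555,  0.068 ]), array([ 0.462 , -0.2227,  0.068 ])]
top [ 0.45115982 -0.24540812  0.068     ] [np.float64(0.0396), np.float64(0.0309), np.float64(0.0392), np.float64(0.027)] [np.float64(-58.2), np.float64(-152.8), np.float64(116.1), np.float64(27.8)]
scene [ 0.45645472 -0.24481937  0.068     ] [np.float64(0.0315), np.float64(0.0373), np.float64(0.0318), np.float64(0.0376)] [np.float64(-158.5), np.float64(-61.0), np.float64(21.0), np.float64(119.4)]
pointer tip [0.44706635 0.18370154 0.061     ] tab [0.43916278 0.21620236 0.065     ]
knob [ 0.55310114 -0.04284242]
cradle [0.52793976 0.06937124]
dial [0.49949646 0.19622146]
ang -0.01382408566034614 0.05390422197783457
ang 0.5370773155884252 0.06339835557137369
```

{"fn": "jog_arm", "kwargs": {"motion": [0,0,0,0,0,-1,-1,0,0,0,0,0,-1,-1,0,0,0,0,0,-1,-1,0,0,0,0,0,-1,-1,0,0,0,0,0,-1,-1,0,0,0,0,0,-1,-1,0,0,0,0,0,-1,-1,0,0,0,0,0,-1,-1,0,0,0,0,0,-1,-1,0,0,0,0,0,-1,-1,0,0,0,0,0,-1,-1,0,0,0,0,0,-1,-1], "grip_force": 15}}

```text
time: 1.6
position: [0.2018, -0.5911, 0.233]
tool_rot: [0.834, 0.552, 0.0, -0.001]
ft_force: [0.4, 0.6, -0.2]
grip_width: 0.087
grip_force: 0.0
```

{"fn": "jog_arm", "kwargs": {"motion": [0,0,0,0,0,-1,-1,0,0,0,0,0,-1,-1,0,0,0,0,0,-1,-1,0,0,0,0,0,-1,-1,0,0,0,0,0,-1,-1,0,0,0,0,0,-1,-1,0,0,0,0,0,-1,-1,0,0,0,0,0,-1,-1,0,0,0,0,0,-1,-1,0,0,0,0,0,-1,-1,0,0,0,0,0,-1,-1,0,0,0,0,0,-0.8,-1]}}

```text
time: 3.1
position: [0.2018, -0.5911, 0.233]
tool_rot: [0.544, 0.839, 0.0, -0.0]
ft_force: [0.2, -0.1, 0.1]
grip_width: 0.0867
grip_force: 0.0
```

{"fn": "jog_arm", "kwargs": {"motion": [0.39,0.8,0,0,0,0,-1,0.39,0.8,0,0,0,0,-1,0.39,0.8,0,0,0,0,-1,0.39,0.8,0,0,0,0,-1,0.39,0.8,0,0,0,0,-1,0.39,0.8,0,0,0,0,-1,0.39,0.8,0,0,0,0,-1,0.39,0.8,0,0,0,0,-1,0.39,0.8,0,0,0,0,-0.5,0.39,0.8,0,0,0,0,-0.5,0.39,0.8,0,0,0,0,-0.5,0.39,0.8,0,0,0,0,-0.5]}}

```text
time: 4.6
position: [0.4767, -0.263, 0.2332]
tool_rot: [0.544, 0.839, 0.0, -0.0]
ft_force: [1.4, -0.0, -0.8]
grip_width: 0.0658
grip_force: 0.0
```

{"fn": "jog_arm", "kwargs": {"motion": [0.65,-0.36,0,0,0,0,-0.4,0,0,0.8,0,0,-1,-0.4,0,0,0.8,0,0,0,-0.4,0,0,0.8,0,0,0,-0.4,0,0,0,0,0,0,-0.4]}}

```text
time: 5.22
position: [0.4509, -0.2448, 0.1354]
tool_rot: [0.515, 0.857, 0.001, -0.003]
ft_force: [-0.2, 0.8, -0.3]
grip_width: 0.061
grip_force: 0.0
```

Run:
```python
from h import *
o=robot.get_obs();print(o['position'],o['tool_rot'],o['time'])
s=robot.camera("scene");t=robot.camera("top")
cv2.imwrite("pics/c2.png",np.hstack([crop(s,150,130,90,100,4.4),crop(t,405,205,90,100,4.4)]))
```

```text
[ 0.45089734 -0.24482802  0.13543728] [ 5.14767742e-01  8.57323525e-01  5.65296444e-04 -3.19773034e-03] 5.225
```

View pics/c2.png

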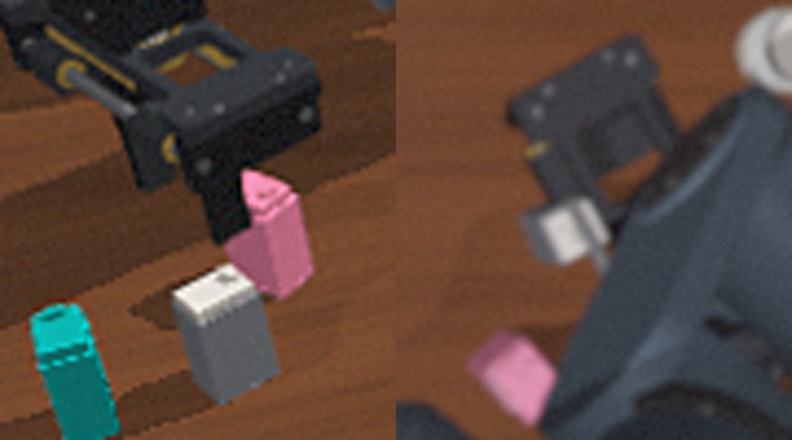

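Run:
```python
from m import *
P=[[.015,-.02,0],[.015,.02,0],[.013,-.018,.068],[.013,.018,.068],[-.013,-.018,.068],[-.013,.018,.068]]
s=("scene",P,cr([(223,403),(279,375),(197,321),(256,292),(173,292),(236,264)],150,130,4.4))
tp=("top",[[.013,-.018,.068],[-.013,-.018,.068],[-.013,.018,.068],[.013,.018,.068]],cr(np.array([(105,468),(133,522),(65,557),(40,510)])-[0,430],430,240,5))
for o in([s],[tp],[s,tp]):print(fit(o,[.45,-.245,.49]))
print(proj("scene",[[.4515,-.245,.16],[.451,-.245,.124]]))
```

```text
(array([ 0.45342708, -0.24416786,  0.37626355]), array([-0.6,  1.5,  0.9,  0.7, -0.2, -1.4, -0.1, -1.1,  0.5,  0. , -0.5,
        0.3]))
(array([ 0.45115692, -0.24539519,  0.49654548]), array([-0.2,  1.3, -0.9, -0.5,  0.5, -0.6,  0.6, -0.2]))
(array([ 0.45203405, -0.24482384,  0.43899024]), array([-0.3,  1.2,  0.7,  0. ,  0. , -1.6, -0.4, -1.8,  0.1,  0.1, -1.4,
       -0. ,  0. ,  1.2, -1.2, -0.4, -0.2, -1.2,  0.4, -1. ]))
[[189.80902691 164.0536107 ]
 [193.15575383 176.51158339]]
```

{"fn": "jog_arm", "kwargs": {"motion": [0,0.02,0.5,0,0,0.6,-0.4,0,0,0.5,0,0,0,-0.4,0,0,0.5,0,0,0,-0.4,0,0,0.4,0,0,0,-0.4,0,0,0.18,0,0,0,-0.4,0,0,0,0,0,0,0.4,0,0,0,0,0,0,0.6,0,0,0,0,0,0,0.6,0,0,0,0,0,0,0.6], "grip_force": 15}}

```text
time: 6.45
position: [0.4534, -0.246, 0.0547]
tool_rot: [0.533, 0.846, -0.0, 0.0]
ft_force: [-0.4, 0.8, -0.2]
grip_width: 0.0307
grip_force: 14.7
```

{"fn": "jog_arm", "kwargs": {"motion": [0,0,-0.6,0,0,0,0.6,0,0,-0.7,0,0,0.8,0.6,0,0,-0.7,0,0,0.8,0.6,0,0,-0.6,0,0,0.8,0.6,0,0,0,0,0,0.85,0.6,0.9,0.4,0,0,0,0,0.6,0.9,0.45,0,0,0,0,0.6,0.9,0.45,0,0,0,0,0.6,0.9,0.45,0,0,0,0,0.6,0.9,0.45,0,0,0,0,0.6,0.9,0.45,0,0,0,0,0.6,0.9,0.45,0,0,0,0,0.6]}}

```text
time: 7.95
position: [0.5191, 0.0285, 0.1584]
tool_rot: [0.625, 0.781, -0.0, -0.0]
ft_force: [0.8, 0.5, -0.4]
grip_width: 0.0305
grip_force: 14.7
```

{"fn": "jog_arm", "kwargs": {"motion": [0.5,0.2,0,0,0,0,0.6,0.49,0.24,0,0,0,0,0.6,0,0,0,0,0,0,0.6,0,0,0,0,0,0,0.6]}}

```text
time: 8.45
position: [0.5273, 0.0693, 0.1583]
tool_rot: [0.625, 0.781, -0.0, -0.0]
ft_force: [0.4, -1.2, -0.7]
grip_width: 0.0304
grip_force: 14.7
```

Run:
```python
from h import *
o=robot.get_obs();print(o['position'],o['tool_rot'],o['time'],o['grip_width'],o['grip_force'])
s=robot.camera("scene");t=robot.camera("top");cv2.imwrite("pics/s3.png",s);cv2.imwrite("pics/t3.png",t)
cv2.imwrite("pics/c3.png",np.hstack([crop(s,265,125,90,120,4.4),crop(t,275,155,90,120,4.4)]))
```

```text
[0.52727579 0.06931413 0.15828039] [ 6.24920840e-01  7.80688071e-01 -2.63997259e-04 -1.03570629e-04] 8.45 0.03043376090785899 14.719306159531698
```

View pics/c3.png

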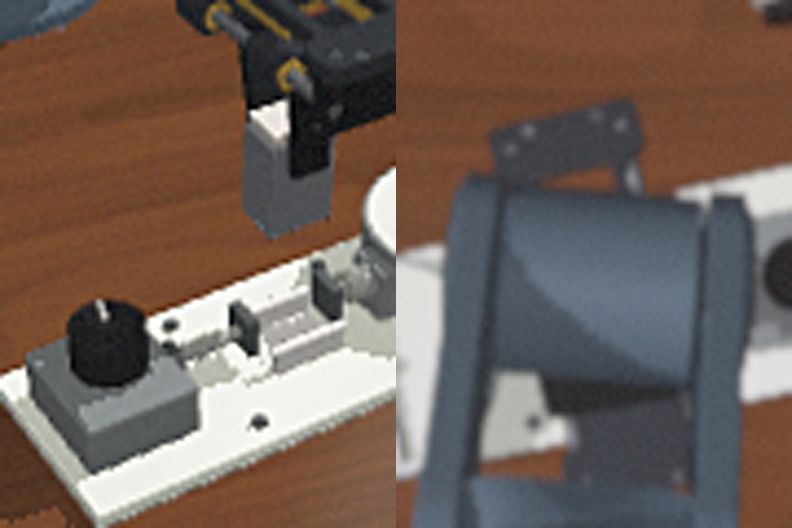

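Run:
```python
from m import *
f=lambda p:cr(p,265,125,4.4)
jig=[.52794,.06937,.22058]
P=[[-.012,.0235,.049],[.012,.0235,.049],[.012,.0235,.023],[0,-.115,.080],[.065,-.16,.012],[.039,-.08,.046],[.039,-.15,.046],[.039,-.08,.012],[.039,-.15,.012]]
uv=f([(313,262),(341,283),(341,318),(104,318),(104,527),(199,372),(93,428),(199,430),(93,470)])
c,s=np.cos(jig[2]),np.sin(jig[2]);P_=np.array(P)
W=np.c_[c*P_[:,0]-s*P_[:,1]+jig[0],s*P_[:,0]+c*P_[:,1]+jig[1],P_[:,2]]
print((uv-proj("scene",W)).round(1).tolist())
print("scene fit",fit([("scene",P,uv)],jig))
tcp=np.array([.5273,.0693]);
C=[("scene",[[.015,-.02,.1036],[.015,.02,.1036],[-.015,-.02,.1036]],f([(276,237),(330,220),(244,204)]))]
x,r=fit(C,[.527,.069,.22]);print(x,r);d=x[:2]-tcp
print("off tool y,x",d@[c,s],d@[-s,c])
```

```text
[[1.0, -2.0], [2.1, -2.2], [2.3, -2.1], [-0.2, -1.2], [1.8, 1.7], [-0.3, -3.6], [1.7, -1.9], [-0.8, -0.9], [0.7, -2.8]]
scene fit (array([0.52314625, 0.07305279, 0.22203047]), array([-0.3,  0.7, -1.4,  0.8, -1.6,  0.7,  1.2, -0.4, -0.7, -3.5,  1.2,
        2. , -0.7,  0.2,  1.7, -0.7,  0.4,  1.1]))
[0.52298354 0.07335415 0.14449401] [-1.2 -0.1  1.  -0.9  0.3  1. ]
off tool y,x -0.00332484483433186 0.0049003473645455615
```

{"fn": "jog_arm", "kwargs": {"motion": [0,0.01,0.4,0,0,0,0.6,0,0,0.5,0,0,0,0.6,0,0,0.5,0,0,0,0.6,0,0,0.3,0,0,0,0.6,0,0,0,0,0,0,0.6,0,0,0,0,0,0,0.6]}}

```text
time: 9.3
position: [0.5284, 0.0696, 0.0906]
tool_rot: [0.625, 0.781, 0.0, 0.0]
ft_force: [0.1, 0.0, -1.0]
grip_width: 0.0304
grip_force: 14.7
```

Run:
```python
from h import *
o=robot.get_obs();print(o['position'],o['ft_force'],o['moment'],o['time'])
s=robot.camera("scene");cv2.imwrite("pics/s4.png",s)
cv2.imwrite("pics/c4.png",crop(s,295,150,80,70,8))
```

```text
[0.52837837 0.06963177 0.09059837] [ 0.08593256  0.01879113 -0.99724684] [-0.04573325 -0.11237446 -0.00984239] 9.3
```

View pics/c4.png

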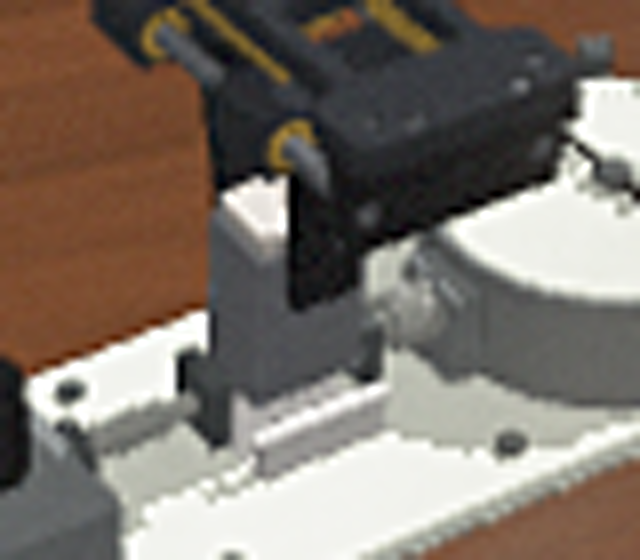

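{"fn": "jog_arm", "kwargs": {"motion": [0,0,0.1,0,0,0,0.6,0,0,0.1,0,0,0,0.6,0,0,0.05,0,0,0,0.6,0,0,0,0,0,0,0.6]}}

```text
time: 9.85
position: [0.528, 0.0698, 0.0802]
tool_rot: [0.625, 0.781, -0.0, -0.0]
ft_force: [0.3, 0.1, -0.5]
grip_width: 0.0306
grip_force: 14.7
```

{"fn": "jog_arm", "kwargs": {"motion": [0,0,0.08,0,0,0,0.6,0,0,0.08,0,0,0,0.6,0,0,0.07,0,0,0,0.6,0,0,0,0,0,0,0.6]}}

```text
time: 10.35
position: [0.528, 0.0698, 0.0709]
tool_rot: [0.625, 0.781, -0.0, -0.0]
ft_force: [-0.3, 0.4, -1.4]
grip_width: 0.0303
grip_force: 14.7
```

Now small steps to touch.

{"fn": "jog_arm", "kwargs": {"motion": [0,0,0.03,0,0,0,0.6,0,0,0.02,0,0,0,0.6,0,0,0,0,0,0,0.6]}}

```text
time: 10.72
position: [0.528, 0.0698, 0.0691]
tool_rot: [0.625, 0.781, 0.0, 0.0]
ft_force: [0.4, -1.0, -0.8]
grip_width: 0.0305
grip_force: 14.7
```

{"fn": "jog_arm", "kwargs": {"motion": [0,0,0.02,0,0,0,0.6,0,0,0.02,0,0,0,0.6,0,0,0,0,0,0,0.6]}}

```text
time: 11.1
position: [0.5278, 0.0697, 0.0684]
tool_rot: [0.625, 0.781, -0.0, 0.0]
ft_force: [-1.8, 0.4, 6.1]
grip_width: 0.0306
grip_force: 14.9
```

{"fn": "jog_arm", "kwargs": {"motion": [0,0,-0.02,0,0,0,0.3,0,0,0,0,0,0,0.2,0,0,0,0,0,0,0,0,0,0,0,0,0,0,0,0,-0.2,0,0,0,-0.2,0,0,-0.4,0,0,0,-0.6,0,0,-0.5,0,0,0,-0.6,0,0,-0.5,0,0,0,-0.6,-0.6,0,0,0,0,0,-0.6,-0.8,0,0,0,0,0,-0.6,-0.8,0,0,0,0,0,-0.6,-0.7,0,0,0,0,0,-0.6]}}

```text
time: 12.6
position: [0.554, -0.0446, 0.1338]
tool_rot: [0.625, 0.781, 0.0, 0.001]
ft_force: [0.6, -0.5, 1.3]
grip_width: 0.0696
grip_force: 0.0
```

{"fn": "jog_arm", "kwargs": {"motion": [0,0,0,0,0,-1,-0.6,0,0,0,0,0,-1,-0.6,0,0,0,0,0,-1,-0.6,0,0,0,0,0,-1,-0.6,0,0,0,0,0,-1,-0.6,0,0,0,0,0,-1,-0.6,0,0,0,0,0,-1,-0.6,0,0,0,0,0,-1,-0.6,0,0,0,0,0,-1,-0.6,0,0,0,0,0,-1,-0.6,0,0,0,0,0,-1,-0.6,0,0,0,0,0,-1,-0.6]}}

```text
time: 14.1
position: [0.5537, -0.0435, 0.1337]
tool_rot: [0.252, 0.968, -0.0, 0.001]
ft_force: [-0.2, 0.6, 0.7]
grip_width: 0.0693
grip_force: 0.0
```

{"fn": "jog_arm", "kwargs": {"motion": [0,0,0,0,0,-1,-0.6,0,0,0,0,0,-1,-0.6,0,0,0,0,0,-1,-0.6,0,0,0,0,0,-1,-0.6,0,0,0,0,0,-1,-0.6,0,0,0,0,0,-1,-0.6,0,0,0,0,0,-1,-0.6,0,0,0,0,0,-1,-0.6,0,0,0,0,0,-1,-0.6,0,0,0,0,0,-1,-0.6,0,0,0,0,0,-1,-0.6,0,0,0,0,0,-1,-0.6]}}

```text
time: 15.6
position: [0.5537, -0.0435, 0.1337]
tool_rot: [-0.163, 0.987, -0.0, 0.001]
ft_force: [0.9, 0.2, -0.1]
grip_width: 0.0693
grip_force: 0.0
```

Run:
```python
from h import *
o=robot.get_obs();print(o['position'],o['tool_rot'],o['q'],o['time'])
s=robot.camera("scene");t=robot.camera("top");cv2.imwrite("pics/s5.png",s)
cv2.imwrite("pics/c5.png",np.hstack([crop(s,260,120,150,110,4)[:, :600],crop(t,240,190,50,110,4)]))
```

```text
[ 0.5537172  -0.04348499  0.13368873] [-1.63089245e-01  9.86610998e-01 -3.20122326e-04  7.30723563e-04] [-2.79601147e-01  5.72655965e-01  1.70095218e+00  6.38895569e-05
  8.66389711e-01 -2.17808095e+00] 15.6
```

View pics/c5.png

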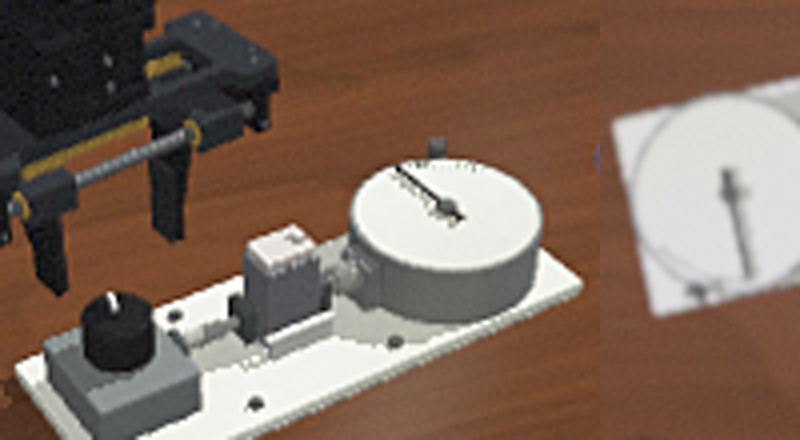

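{"fn": "jog_arm", "kwargs": {"motion": [0,0.02,0.5,0,0,0,-0.6,0,0,0.5,0,0,0,-0.6,0,0,0.45,0,0,0,-0.6,0,0,0.29,0,0,0,-0.6,0,0,0,0,0,0,-0.4,0,0,0,0,0,0,-0.2,0,0,0,0,0,0,0.1,0,0,0,0,0,0,0.2,0,0,0,0,0,0,0.2,0,0,0,0,0,0,0.2], "grip_force": 35}}

```text
time: 16.95
position: [0.5531, -0.0416, 0.0634]
tool_rot: [-0.161, 0.987, 0.001, 0.0]
ft_force: [-0.3, 5.4, 5.1]
grip_width: 0.0432
grip_force: 35.0
```

{"fn": "jog_arm", "kwargs": {"motion": [0,0,0,0,0,1,0.2,0,0,0,0,0,1,0.2,0,0,0,0,0,1,0.2,0,0,0,0,0,1,0.2,0,0,0,0,0,1,0.2,0,0,0,0,0,1,0.2,0,0,0,0,0,1,0.2,0,0,0,0,0,1,0.2,0,0,0,0,0,0,0.2]}}

```text
time: 18.08
position: [0.5532, -0.0431, 0.0634]
tool_rot: [0.116, 0.993, -0.0, 0.0]
ft_force: [-0.8, -0.6, 5.5]
grip_width: 0.0432
grip_force: 35.0
```

```bash
cat > g.py <<'E'
from h import *
def gauge(t,dc=(0,0)):
    g=cv2.cvtColor(t,cv2.COLOR_BGR2GRAY).astype(np.float32)
    j=np.array([.52794,.06937,.22058]);c,s=np.cos(j[2]),np.sin(j[2])
    def prof(rs,z,A):
        out=[]
        for a in A:
            P=np.array([[-r*np.cos(a)+dc[0],.13+r*np.sin(a)+dc[1],z] for r in rs])
            W=np.c_[c*P[:,0]-s*P[:,1]+j[0],s*P[:,0]+c*P[:,1]+j[1],P[:,2]]
            uv=proj("top",W).astype(np.float32)
            out.append(cv2.remap(g,uv[None,:,0],uv[None,:,1],cv2.INTER_LINEAR).mean())
        return np.array(out)
    def peak(A,p):
        w=np.clip(np.percentile(p,70)-p,0,None);k=w.argmax();m=np.abs(A-A[k])<.12;w=np.where(m,w,0)**2
        return round(float((w*A).sum()/w.sum()),3),round(float(w.max()**.5))
    A=np.arange(-.3,1.2,.01)
    return "ptr",peak(A,prof(np.linspace(.025,.054,15),.061,A)),"tab",peak(A,prof(np.linspace(.059,.068,6),.067,A))
if __name__=="__main__":
    import sys
    if len(sys.argv)>1: print(gauge(cv2.imread(sys.argv[1])))
    else:
        t=robot.camera("top");o=robot.get_obs();cv2.imwrite(f"pics/g{o['time']:.2f}.png",t)
        print(gauge(t),o['position'],o['ft_force'],o['moment'],o['q'][5],o['time'])
E
python3 g.py pics/top0.png; python3 g.py
```

```text
('ptr', (-0.017, 73), 'tab', (0.523, 69))
('ptr', (0.019, 78), 'tab', (-0.251, 17)) [ 0.55317379 -0.04312086  0.06331564] [-2.22415924 -0.19944698  5.12270598] [ 0.07704521  0.15576105 -0.17399405] -1.6167771761551886 18.125
```

Run:
```python
from h import *
import glob
t=cv2.imread("pics/g18.12.png") if glob.glob("pics/g18.12.png") else cv2.imread("pics/g18.13.png")
s=robot.camera("scene");cv2.imwrite("pics/s6.png",s)
cv2.imwrite("pics/c6.png",np.hstack([crop(t,235,205,70,80,5),crop(s,320,140,86,80,5)]))
```

```text
(no output)
```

View pics/c6.png

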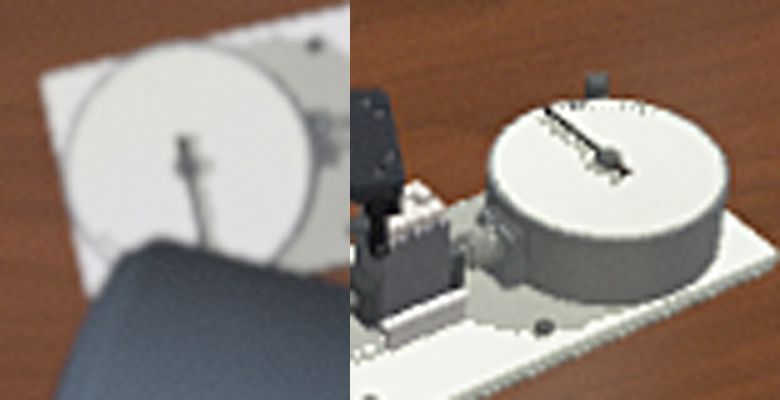

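```bash
python3 - <<'E'
s=open('g.py').read()
s=s.replace('def gauge(t,dc=(0,0)):','def gauge(t,dc=(0,0),cam="top",rr=(.025,.054)):').replace('j=np.array([.52794,.06937,.22058])','j=np.array([.52794,.06937,.22058]) if cam=="top" else np.array([.52315,.07305,.222])').replace('proj("top",W)','proj(cam,W)').replace('np.linspace(.025,.054,15)','np.linspace(*rr,15)')
i=s.index('    import sys')
s=s[:i]+'''    import sys
    D=(-.0005,-.0005)
    if len(sys.argv)>1: print(gauge(cv2.imread(sys.argv[1]),cam=sys.argv[2]))
    else:
        t=robot.camera("top");q=robot.camera("scene");o=robot.get_obs();n=f"{o['time']:.2f}";cv2.imwrite(f"pics/gt{n}.png",t);cv2.imwrite(f"pics/gs{n}.png",q)
        print(gauge(t,rr=(.015,.03)),gauge(q,cam="scene"),o['position'].round(4),o['ft_force'].round(1),o['moment'].round(3),o['q'][5].round(3),n)
'''
open('g.py','w').write(s)
E
for f in scene0 s3 s5 s6; do python3 g.py pics/$f.png scene; done
python3 -c "
from g import *
print(gauge(cv2.imread('pics/top0.png'),rr=(.015,.03)))"
```

```text
('ptr', (-0.094, 129), 'tab', (-0.238, 9))
('ptr', (-0.095, 130), 'tab', (-0.248, 10))
('ptr', (-0.094, 129), 'tab', (-0.25, 10))
('ptr', (-0.094, 130), 'tab', (-0.207, 8))
('ptr', (-0.03, 73), 'tab', (0.523, 69))
```

{"fn": "jog_arm", "kwargs": {"motion": [0,0,0,0,0,1,0.2,0,0,0,0,0,1,0.2,0,0,0,0,0,1,0.2,0,0,0,0,0,0,0.2]}}

```text
time: 18.68
position: [0.553, -0.0437, 0.0633]
tool_rot: [0.219, 0.976, -0.001, 0.0]
ft_force: [-1.8, -3.5, 5.4]
grip_width: 0.0431
grip_force: 35.0
```

```bash
python3 g.py
```

```text
('ptr', (-0.03, 73), 'tab', (-0.251, 16)) ('ptr', (-0.094, 129), 'tab', (-0.246, 8)) [ 0.553  -0.0437  0.0633] [-2.  -2.9  5. ] [-0.278  0.186 -0.088] -1.407 18.77
```

{"fn": "jog_arm", "kwargs": {"motion": [0,0,0,0,0,1,0.2,0,0,0,0,0,1,0.2,0,0,0,0,0,1,0.2,0,0,0,0,0,1,0.2,0,0,0,0,0,1,0.2,0,0,0,0,0,0,0.2]}}

```text
time: 19.52
position: [0.5525, -0.0445, 0.0633]
tool_rot: [0.385, 0.923, -0.001, -0.0]
ft_force: [-3.1, -6.4, 6.8]
grip_width: 0.0431
grip_force: 35.0
```

```bash
python3 g.py
```

```text
('ptr', (-0.003, 75), 'tab', (-0.249, 15)) ('ptr', (-0.07, 131), 'tab', (-0.199, 8)) [ 0.5524 -0.0445  0.0633] [-3.8 -6.1  6.4] [-0.841  0.402 -0.054] -1.059 19.62
```

{"fn": "jog_arm", "kwargs": {"motion": [0,0,0,0,0,1,0.2,0,0,0,0,0,1,0.2,0,0,0,0,0,1,0.2,0,0,0,0,0,1,0.2,0,0,0,0,0,1,0.2,0,0,0,0,0,1,0.2,0,0,0,0,0,0,0.2]}}

```text
time: 20.5
position: [0.5514, -0.0451, 0.0633]
tool_rot: [0.568, 0.823, -0.002, -0.0]
ft_force: [-6.8, -9.1, 7.5]
grip_width: 0.0432
grip_force: 35.0
```

```bash
python3 g.py
```

```text
('ptr', (0.333, 82), 'tab', (-0.252, 17)) ('ptr', (0.274, 155), 'tab', (-0.224, 8)) [ 0.5514 -0.0451  0.0633] [-6.5 -8.5  7.4] [-1.332  0.823 -0.051] -0.64 20.60
```

{"fn": "jog_arm", "kwargs": {"motion": [0,0,0,0,0,1,0.2,0,0,0,0,0,0.9,0.2,0,0,0,0,0,0.9,0.2,0,0,0,0,0,0,0.2]}}

```text
time: 21.1
position: [0.5509, -0.0452, 0.0633]
tool_rot: [0.645, 0.764, -0.003, -0.001]
ft_force: [-8.0, -8.2, 8.5]
grip_width: 0.0429
grip_force: 35.0
```

```bash
python3 g.py
```

```text
('ptr', (0.49, 79), 'tab', (-0.249, 16)) ('ptr', (0.45, 154), 'tab', (-0.253, 10)) [ 0.5509 -0.0452  0.0633] [ -6.6 -10.1   7.9] [-1.499  0.999 -0.009] -0.444 21.20
```

{"fn": "jog_arm", "kwargs": {"motion": [0,0,0,0,0,0,0,0,0,0,0,0,0,-0.2,0,0,0,0,0,0,-0.5,0,0,0,0,0,0,-0.6,0,0,-0.4,0,0,0,-0.6,0,0,-0.5,0,0,0,-0.6,0,0,-0.5,0,0,0,-0.6,0,0,-0.4,0,0,0,-0.6,0,0,0,0,0,0,-0.6]}}

```text
time: 22.32
position: [0.5542, -0.0428, 0.1365]
tool_rot: [0.646, 0.763, 0.001, 0.002]
ft_force: [0.2, 0.2, 0.3]
grip_width: 0.0697
grip_force: 0.0
```

```bash
python3 g.py
python3 - <<'E'
from h import *
import glob,os
n=sorted(glob.glob("pics/gt*.png"),key=os.path.getmtime)[-1];t=cv2.imread(n);s=cv2.imread(n.replace("gt","gs"))
cv2.imwrite("pics/c7.png",np.hstack([crop(t,240,220,60,60,6),crop(s,340,145,70,60,6)]))
E
```

```text
('ptr', (0.496, 79), 'tab', (0.523, 71)) ('ptr', (0.45, 154), 'tab', (-0.247, 9)) [ 0.553  -0.0426  0.1348] [-1.1 -0.1 -0.2] [ 0.029 -0.153 -0.012] -0.443 22.43
```

View pics/c7.png

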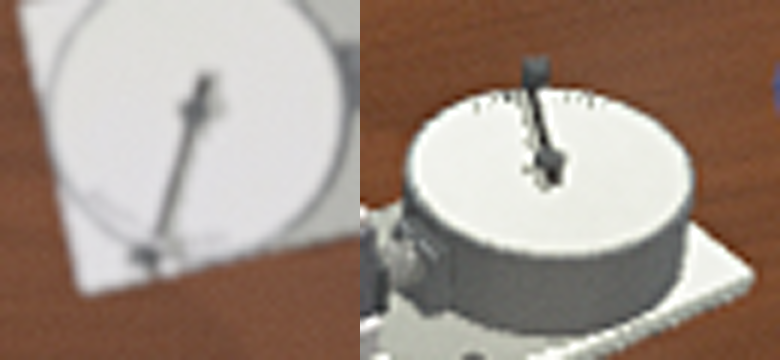

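Run:
```python
from m import *
from g import gauge
import glob,os
n=sorted(glob.glob("pics/gt*.png"),key=os.path.getmtime)[-1];t=cv2.imread(n)
for im in(cv2.imread("pics/top0.png"),t): print(gauge(im,rr=(.025,.054)),gauge(im,rr=(.045,.055)))
th=.2206;R=np.array([[np.cos(th),-np.sin(th)],[np.sin(th),np.cos(th)]])
def ang(cam,hub,pt,z,o):
    H=at(cam,*cr(hub,*o),.062)[:2];P=at(cam,*cr(pt,*o),z)[:2];v=R.T@(P-H);return np.arctan2(v[1],-v[0]).round(3),np.linalg.norm(v).round(4)
T=(240,220,6);S=(340,145,6)
S=lambda p:(p[0]-360,p[1])
so=(340,145,6)
print("top ptr",ang("top",(195,108),(157,238),.061,T),"tab",[ang("top",(195,108),(146,256),z,T) for z in(.061,.065,.069)])
h=S((549,160))
print("scene ptr",ang("scene",h,S((530,92)),.061,so),"tab",[ang("scene",h,S((537,72)),z,so) for z in(.061,.065,.069)])
# precise tab/pointer centroid in 'scene' near tab
g=cv2.cvtColor(cv2.imread(n.replace("gt","gs")),6)
print(g[152:166,420:438])
```

```text
('ptr', (-0.017, 73), 'tab', (0.523, 69)) ('ptr', (-0.012, 64), 'tab', (0.523, 69))
('ptr', (0.495, 77), 'tab', (0.523, 71)) ('ptr', (0.491, 69), 'tab', (0.523, 71))
top ptr (np.float64(0.508), np.float64(0.0571)) tab [(np.float64(0.543), np.float64(0.0657)), (np.float64(0.537), np.float64(0.0654)), (np.float64(0.53), np.float64(0.0651))]
scene ptr (np.float64(0.497), np.float64(0.0549)) tab [(np.float64(0.578), np.float64(0.0713)), (np.float64(0.567), np.float64(0.0653)), (np.float64(0.555), np.float64(0.0592))]
[[38 22 32 37 35 39 34 29 18 30 33 32 38 39 36 42 37 40]
 [19 27 27 37 32 32 28 32 29 20 23 29 27 33 36 43 34 43]
 [29 26 30 27 30 32 35 28 30 34 29 25 20 24 32 36 34 39]
 [49 25 28 27 32 36 37 31 39 32 35 31 26 30 26 33 33 35]
 [58 54 40 28 20 29 24 36 31 29 36 38 36 32 37 16 25 29]
 [65 67 63 55 34 25 26 29 29 31 34 28 33 35 35 36 29 25]
 [66 65 69 66 61 49 36 23 23 28 30 36 30 27 33 28 33 38]
 [67 67 67 65 67 66 63 53 38 17 20 22 36 34 37 36 33 40]
 [65 66 67 63 65 67 67 65 61 46 43 27 19 19 24 31 35 31]
 [59 62 65 67 68 66 62 64 67 70 63 48 39 25 20 24 31 31]
 [89 80 61 67 65 65 68 64 67 67 67 65 61 48 39 25 22 31]
 [96 92 85 74 62 60 64 69 67 65 66 70 65 66 60 49 32 17]
 [96 93 95 92 85 76 67 63 64 65 64 64 64 64 69 64 62 52]
 [92 93 94 93 97 90 88 78 64 62 65 64 65 64 63 69 69 67]]
```

Run:
```python
from h import *
import glob,os
n=sorted(glob.glob("pics/gt*.png"),key=os.path.getmtime)[-1]
np.set_printoptions(linewidth=200)
print(cv2.cvtColor(cv2.imread(n.replace("gt","gs")),6)[153:176,361:378])
print(cv2.cvtColor(cv2.imread(n),6)[254:268,256:276])
```

```text
[[ 82  82  82  85  83  85  83  81  81  84  85  86  87  91  91  90  90]
 [ 82  80  83  83  85  86  93  99  95 102  94  87  88  87  90  88  89]
 [ 81  83  81  82  86  85  89 105 104 104  86  90  86  90  89  90  90]
 [ 84  86  83  86  87  84  74  91 102  98  80  89  85  86  88  91  87]
 [ 81  82  84  83  85  87  64  73  78  73  73  83  84  89  85  90  84]
 [ 79  81  80  80  82  79  60  68  62  60  69  81  80  84  82  84  85]
 [ 72  69  70  71  77  81  66  45  66 110 114  76  80  80  66  73  80]
 [134 181 166 119 175 140 173  34 143 255 253 249 246 200 229 215 145]
 [247 180 249 101 186 158 195  77 115 254 253 234 248 186 248 198 241]
 [229 240 251 239 243 173 189 125  65 207 251 238 242 233 245 237 243]
 [239 245 244 246 249 242 187 172  52 191 254 243 241 241 241 243 243]
 [242 242 242 242 244 248 181 178  30 158 255 244 240 240 240 240 240]
 [241 241 241 242 242 245 172 181  71 128 255 246 242 240 240 240 239]
 [239 241 241 241 242 246 240 182 122  79 227 249 242 240 240 239 239]
 [240 240 241 242 242 246 252 183 168  55 187 254 243 240 240 240 240]
 [241 242 242 242 242 243 208 183 1
[... 996 characters left out ...]
62 175 186 197 208 210 212 207 207]
 [223 219 215 209 198 188 179 176 173 170 176 176 172 175 183 201 205 209 207 206]
 [223 222 223 220 208 182 153 135 131 142 163 172 171 170 180 200 206 210 209 207]
 [222 224 225 222 207 176 137 116 102 107 138 166 172 169 173 190 200 198 194 189]
 [223 223 224 221 208 179 150 131 110 107 147 185 194 184 176 180 182 172 157 148]
 [222 224 224 223 215 200 186 166 139 124 163 197 202 186 165 158 152 138 122 108]
 [224 224 225 223 218 210 203 189 158 134 146 171 176 154 130 120 112 104  95  95]
 [220 218 216 213 203 191 181 168 146 118 112 122 121 114  96  93  91  93  92  90]
 [201 190 184 176 163 143 126 119 106  92  85  89  88  88  89  89  94  92  91  91]]
```

{"fn": "jog_arm", "kwargs": {"motion": [0,0,0.5,0,0,0,-0.6,0,0,0.5,0,0,0,-0.6,0,0,0.45,0,0,0,-0.6,0,0,0.3,0,0,0,-0.6,0,0,0,0,0,0,-0.4,0,0,0,0,0,0,-0.2,0,0,0,0,0,0,0.1,0,0,0,0,0,0,0.2,0,0,0,0,0,0,0.2,0,0,0,0,0,0,0.2], "grip_force": 35}}

```text
time: 23.68
position: [0.5504, -0.0431, 0.0652]
tool_rot: [0.646, 0.764, -0.002, -0.002]
ft_force: [-5.7, -3.4, 3.7]
grip_width: 0.043
grip_force: 35.0
```

```bash
python3 g.py
```

```text
('ptr', (0.497, 79), 'tab', (-0.221, 16)) ('ptr', (0.45, 153), 'tab', (-0.246, 9)) [ 0.5504 -0.0432  0.0652] [-5.4 -3.4  3.1] [-0.61   0.919  0.16 ] -0.444 23.77
```

{"fn": "jog_arm", "kwargs": {"motion": [0,0,0,0,0,0.4,0.2,0,0,0,0,0,0.35,0.2,0,0,0,0,0,0,0.2,0,0,0,0,0,0,0.2]}}

```text
time: 24.28
position: [0.5504, -0.0432, 0.0652]
tool_rot: [0.666, 0.746, -0.002, -0.002]
ft_force: [-5.2, -3.5, 3.0]
grip_width: 0.0433
grip_force: 35.0
```

```bash
python3 g.py
```

```text
('ptr', (0.533, 80), 'tab', (-0.219, 15)) ('ptr', (0.501, 143), 'tab', (-0.249, 9)) [ 0.5504 -0.0431  0.0652] [-5.7 -3.1  2.3] [-0.646  0.869  0.133] -0.391 24.38
```

{"fn": "jog_arm", "kwargs": {"motion": [0,0,0,0,0,0,0,0,0,0,0,0,0,-0.2,0,0,0,0,0,0,-0.5,0,0,0,0,0,0,-0.6,0,0,-0.4,0,0,0,-0.6,0,0,-0.5,0,0,0,-0.6,0,0,-0.5,0,0,0,-0.6,0,0,-0.4,0,0,0,-0.6,0,0,0,0,0,0,-0.6]}}

```text
time: 25.5
position: [0.5543, -0.0429, 0.1386]
tool_rot: [0.666, 0.746, 0.001, 0.002]
ft_force: [-0.3, 0.0, -0.9]
grip_width: 0.0692
grip_force: 0.0
```

```bash
python3 g.py
python3 - <<'E'
from h import *
import glob,os
n=sorted(glob.glob("pics/gt*.png"),key=os.path.getmtime)[-1];t=cv2.imread(n);s=cv2.imread(n.replace("gt","gs"))
np.set_printoptions(linewidth=200)
print(cv2.cvtColor(s,6)[153:170,361:378])
print(cv2.cvtColor(t,6)[250:266,256:276])
cv2.imwrite("pics/c8.png",np.hstack([crop(t,250,230,30,40,13),crop(s,290,145,100,80,4)[:,:400] if 0 else cv2.resize(s[140:220,305:385],(400,520),interpolation=cv2.INTER_CUBIC)[:, :400]]) if 0 else np.hstack([crop(t,250,230,30,40,12),crop(s,295,140,96,108,4.44444)[:480]]))
E
```

```text
('ptr', (0.533, 79), 'tab', (0.523, 71)) ('ptr', (0.501, 143), 'tab', (-0.252, 8)) [ 0.553  -0.0426  0.1368] [ 0.7 -1.1  0.1] [-0.011 -0.149  0.057] -0.391 25.60
[[ 83  83  84  85  85  83  85  80  84  83  86  87  89  89  91  89  91]
 [ 82  84  84  82  85  86  95  97  94 101  92  87  88  90  89  88  91]
 [ 82  83  83  85  88  86  88 107 105 106  86  91  89  88  90  90  89]
 [ 86  86  85  90  88  85  75  91 102 101  77  84  89  87  88  90  89]
 [ 86  84  82  84  84  85  62  70  79  70  79  85  87  86  85  85  90]
 [ 82  84  83  82  81  81  59  62  64  65  69  81  84  82  84  86  87]
 [ 72  70  71  70  74  77  64  64  47  72 118  77  76  80  67  70  77]
 [133 183 164 120 172 137 198 255  55 178 255 252 246 200 228 216 141]
 [247 178 250 107 182 151 196 182  33 167 255 235 247 184 248 198 242]
 [228 241 251 238 246 242 179 161 120 126 255 240 243 232 245 237 245]
 [239 245 244 245 247 249 182 187 144 117 255 246 241 241 242 243 243]
 [242 242 242 241 241 245 239 175 106  77 226 249 242 240 240 241 240]
 [240 241 241 241 241 244 248 176 154  52 186 253 243 240 240 240 239]
 [239 239 241 2
[... 898 characters left out ...]
64 195 214 222 224 224 223 221 223]
 [210 198 195 202 210 215 215 210 185 144 140 169 190 206 213 219 220 218 216 216]
 [220 211 202 196 197 203 204 201 185 167 167 176 180 189 198 208 210 212 207 207]
 [222 220 215 209 200 190 178 175 168 171 183 182 175 175 183 202 205 209 207 204]
 [223 224 223 219 208 181 153 134 132 142 167 174 171 169 177 200 206 210 207 207]
 [223 223 223 221 207 174 137 116 104 109 140 165 171 168 173 191 198 198 194 190]
 [222 222 222 221 208 179 151 129 110 105 147 186 193 181 175 181 182 174 160 149]
 [223 223 224 223 215 200 187 168 140 123 160 198 202 183 164 159 153 139 120 108]
 [224 224 224 224 219 210 203 189 159 134 149 171 176 157 133 116 113 103  96  93]]
```

View pics/c8.png

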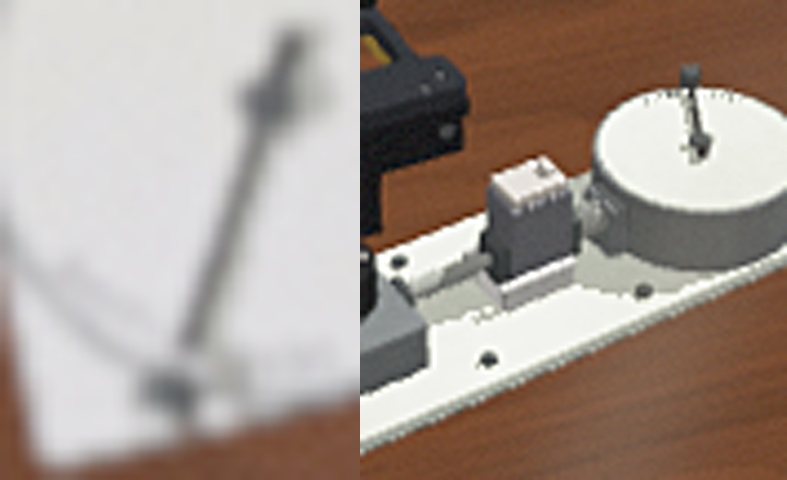

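```bash
python3 -c "
from rig import robot
print(robot.hand_in())"
```

```text
the job is handed in; nothing more can be done
None
```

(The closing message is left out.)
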